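Set a board on the sawing block with its cut line at the edge and hold it

ROBOT

A 6-joint arm with a two-finger parallel gripper is mounted at the origin on a cart in front of the work surface, level with it; the furniture and walls round the work are solid. World frame = base frame: x ahead of the robot, y to its left, z up, the work surface at z = 0. Lengths are in m, angles in rad, forces in N, time in s.
With the tool pointing down it reaches from about 0.375 to 0.9 m from the base axis. Payload 3.1 kg.
Tool frame: the origin (TCP) lies at the very end of the fingers, on their centre line; the grasp point (between the pads) lies 19 mm behind it (tcp_to_grasp is the distance from the TCP to the grasp point, in m); z points along the fingers, y is the direction in which the jaws open and shut (so a half turn about z gives the same grasp; the last joint's range is limited). The gripper opens to 85 mm and grips with 20 to 120 N. Pads are 22 mm wide; open, the fingers measure 114 mm over their backs; the gripper's body (76 mm by 85 mm) begins 54 mm behind the grasp point. The pads swing forward as they close: fully open they stand 13 mm farther back than shut.
Start: joints at [1.004, 0.527, 1.433, -0, 1.181, -0.178], TCP at [0.237, 0.578, 0.195] pointing down, gripper open.
Joint ranges: [-3.08, 3.08], [-0.75, 2.2], [0.22, 2.44], [-1.43, 4.57], [0, 2.65], [-2.85, 2.85]. Speed limits (rad/s): [2.79, 2.79, 3.14, 3.14, 3.14, 3.14].

INTERFACE

Orientations are given as a unit quaternion [x, y, z, w].
In Python, from station import sense, snapshot, camera_info, sign_off, tcp_to_grasp gives the robot as it stands.
- The arm moves only by the shell command python3 -m inch 'ROWS' [FORCE]. ROWS is JSON, a list of rows, each a list of 3 entries, a list of its own where there are three numbers: the closure, from -1 (fully open) to 1 (shut), so that 0 is half open, then the shift along the tool's x, y, z normalised to -1 to 1, where 1 is 10 cm, then the turn, a rotation vector about the tool's x, y, z normalised to -1 to 1, where 1 is 360 degrees. In form: [[jaw, [dx, dy, dz], [ax, ay, az]], ...]. A call has 1 to 20 rows; each row is the pose to reach, as a shift and turn from the pose commanded when the call began, along the tool's axes at that moment, turning the shorter way round; what a row does not reach only later rows make up. A row lasts 1/10 s, in which the tool goes at most 50 mm and 8.59 degrees, less where a joint would pass 70% of its speed; a pose out of reach is approached as far as the arm can. A call with a number of a shift or a turn outside -1 to 1 is refused whole. A call with a gripper value outside its range is refused whole. The fingers move at their own pace and stop on an object; FORCE is the grip in N (left out, the last holds). Time passes only in rows, so rows that repeat a pose let the fingers close. It gives the time, the measured TCP pose, the force and the opening at its end, in the units of the state.
- sense(): the state, without advancing time (a new reading comes with each control period).
- snapshot(name): name is "scene" or "side" or "wrist"; returns (picture, depth): 384x512x3 uint8, blue, green, red; 384x512 float32, m along the optical axis (not along the pixel's ray), 0 where there is no reading.
- camera_info(name): a dict with "K" (3x3 intrinsics, pixels), "origin" and "orientation" of the camera in the world. Camera axes: x right, y down, z forward; pixel columns grow to the right and rows downward; lengths in m; the calibration is good to about 2 mm. A picture is of the moment at which its call begins: read the wrist's pose just before it. camera_info takes no time and is no camera call; for the wrist camera it gives the pose at the moment of the call.
- sign_off(): hands the job in, once; it reports no verdict.
The state is a dict: "t": time; "q": joint angles; "qd": joint speeds; "tau": joint torques, N m; "tcp_pos": TCP position; "tool_rot": TCP orientation; "force": force on the tool from outside, world axes, zero at the start; "ft_torque": the same for the moment, N m; "finger_gap": opening from 0.0 (shut) to 1.0 (fully open).
Only numpy, scipy, OpenCV 4.12 (cv2) and the standard library are available. Lean on these libraries where they do the work, as an engineer would, in place of code of your own. Each camera call takes 0.05 s, during which the arm holds its last target.

TASK

Get the board ready for sawing: slide it along the sawing block, without lifting it off, outward over the block's left end until the pencil line across the board lies right above that end edge of the block, with the board square to the edge. Most of the board then hangs out and would tip, so hold it flat on the block by its tail, well back from the edge, so that the overhanging part stays free for the saw; finish while still holding it there, and leave the tools around alone.

Things in the scene. Friction and masses are not known exactly. Their poses are not given: they have to be found in the camera images.
- block_end (a point): Middle of the top edge at the left end of the sawing block: a raised wooden platform screwed to the bench, 140 wide (x) x 320 long (y) x 70 mm high, flat top with nothing on it but the board. y points level outward past this end (world +y, to the robot's left, within 0.35 rad); x along the end edge; z up. In this frame the block's top spans y -320 to 0 mm at z = 0.
- board_mid (a point): Centre (half-way up) and centre of mass of the plain light-wood board lying loose on the block's top, 50 wide (x) x 360 long (y) x 18 mm thick, 0.17 to 0.35 kg. y points along the board to its outer end, which juts out past the block's left end at the start; the tail is at negative y. It may lie up to 0.08 rad askew on the block.
- line_top (a point): Dark pencil line, 2 mm wide, square across the board's top and down both sides; this point is the middle of the line on the top face, 9 mm above the height of the board's centre. It lies 20 to 50 mm from the board's middle towards the tail (varies from board to board, fixed during the job). Axes as the board's.
- tin: Bystander: open brass-coloured tin, 70 mm across, 75 mm high, standing on the bench beyond the block; origin at the centre of its underside.
- pliers: Bystander: combination pliers 58 x 177 x 14 mm lying on the bench to the left of the block, nearer the robot; origin at the centre of the underside.
- try_punch: Bystander: centre punch, a pale pointed steel rod 10 x 108 x 8 mm, lying flat on the bench to the left of the block's far corner; origin at the centre of the underside.

How it is judged:
By the outcome, as a careful person would: the job done as asked, in the order asked, and still so for the second after the job is handed in, while the arm keeps its last pose, push and grip.
It also fails if it takes over 32 s, if anything falls off the work surface, if the arm or the gripper's body presses on something with over 40 N, if the wrist force passes 120 N, or if a joint passes its speed limit or range.

## Working session

There is one attempt and no reset: what is moved stays moved. The work goes in short steps, Python scripts to look and compute and a shell command to move; the robot and the scene stay as the last step left them, time stands still between calls to the robot, and variables do not carry over. Pictures are saved under pics/ and viewed, and the job is handed in when it is done.

```bash
mkdir -p pics; ls; cat > h.py <<'E'
import numpy as np, cv2
from station import sense, snapshot, camera_info
from scipy.spatial.transform import Rotation as R
def cam(n):
    c=camera_info(n); o=np.array(c["orientation"]); 
    Rm=R.from_quat(o).as_matrix() if o.size==4 else o.reshape(3,3)
    return np.array(c["K"]),Rm,np.array(c["origin"])
def ray(c,u,v):
    K,Rm,o=c; d=Rm@np.linalg.inv(K)@np.array([u,v,1.]); return o,d
def onz(c,u,v,z):
    o,d=ray(c,u,v); return o+d*(z-o[2])/d[2]
def proj(c,p):
    K,Rm,o=c; q=K@(Rm.T@(np.array(p)-o)); return q[:2]/q[2]
E
python3 - <<'E'
from h import *
print(sense())
for n in ["scene","side","wrist"]:
    c=cam(n); print(n,c[2],c[1].tolist(),c[0].tolist())
    p,d=snapshot(n); cv2.imwrite(f"pics/{n}0.png",p); np.save(f"pics/{n}0.npy",d)
E
```

```text
pics
{'t': 0.0, 'q': array([ 1.00347482e+00,  5.28449542e-01,  1.43391493e+00, -1.23772334e-05,
        1.18135575e+00, -1.78459677e-01]), 'qd': array([ 0.00088135,  0.00059594,  0.00020925,  0.00146117, -0.00127597,
        0.00027487]), 'tau': array([-6.21347317e-04, -4.42354918e+01, -1.78025240e+01, -4.12752524e-04,
        8.38920416e-03,  1.23966655e-05]), 'tcp_pos': array([0.23648286, 0.57768296, 0.19353988]), 'tool_rot': array([ 1.93205783e-01,  9.81157680e-01, -9.92763301e-04, -3.82216391e-04]), 'force': array([-0.61573442,  0.41637315,  0.22139138]), 'ft_torque': array([-0.03658811, -0.01439455,  0.00244709]), 'finger_gap': 1.0021378295815404}
scene [ 0.01721611 -0.74040288  0.62402294] [[0.8083609790231414, -0.29831335886991533, 0.50750533742267], [-0.5886870534606641, -0.41004756945019283, 0.696640900231813], [0.0002840432188521147, -0.8618991418418624, -0.5070796669279014]] [[366.76157021985614, 0.0, 259.2862456922454], [0.0, 366.76157021985614, 199.06367505281474], [0.0, 0.0, 1.0]]
side [ 0.10009132 -0.73211487  0.88508211] [[0.8605267573815882, -0.3334327229494072, 0.38511857796900983], [-0.5091800161477996, -0.5854902088778187, 0.630822420704856], [0.015146319224647514, -0.738934255921832, -0.6736072701798823]] [[419.5024178909784, 0.0, 249.86352806879526], [0.0, 419.5024178909784, 183.25028609317118], [0.0, 0.0, 1.0]]
wrist [0.17200796 0.60479782 0.37266311] [[0.3778799041058658, 0.8910266826564298, 0.2515516425452624], [0.9258504884207098, -0.36285182819119133, -0.10554346909896092], [-0.0027660737652530354, 0.2727819670956788, -0.9620719033748659]] [[303.0394944617775, 0.0, 253.77703217893975], [0.0, 303.0394944617775, 186.18405454748998], [0.0, 0.0, 1.0]]
```

View pics/scene0.png

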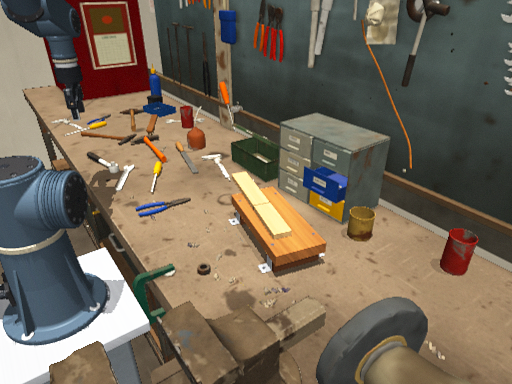

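View pics/side0.png

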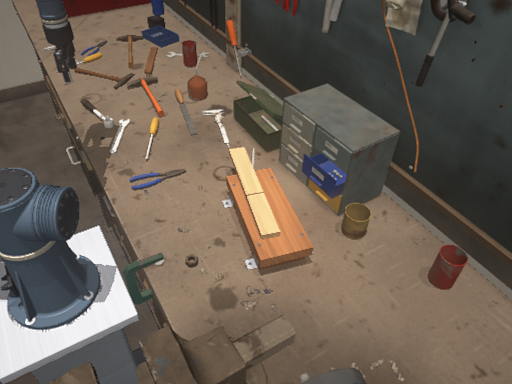

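View pics/wrist0.png

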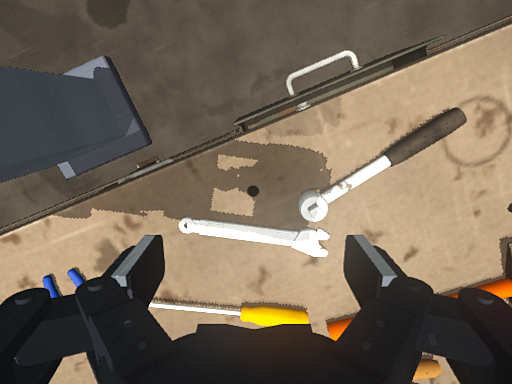

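The scene and side views show the pale board on the orange block. In the side view its outer end is near (240,150), its tail near (270,235) and the pencil line near (255,193). I'll zoom in and measure.

```bash
python3 - <<'E'
import cv2
for n,(x,y,w,h) in {"side":(200,135,130,145),"scene":(215,160,130,115)}.items():
    p=cv2.imread(f"pics/{n}0.png")[y:y+h,x:x+w]
    cv2.imwrite(f"pics/{n}0z.png",cv2.resize(p,None,fx=4,fy=4,interpolation=cv2.INTER_CUBIC))
E
```

```text
(no output)
```

View pics/side0z.png

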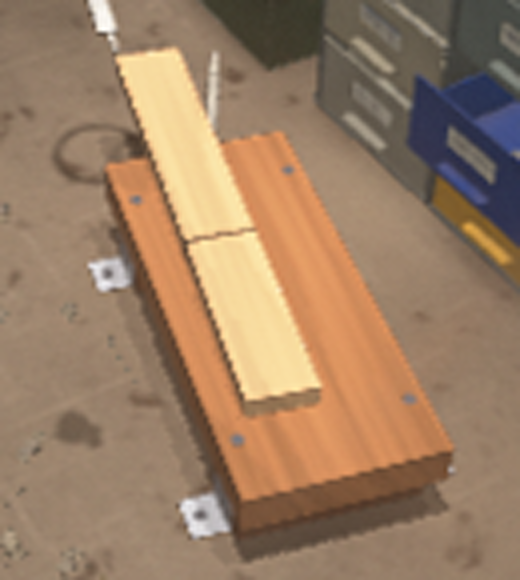

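View pics/scene0z.png

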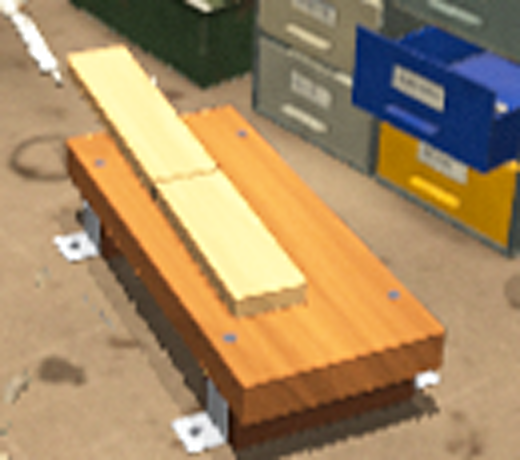

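```bash
cat > meas.py <<'E'
from h import *
from scipy.optimize import least_squares
def px(n,X,Y):
    x0,y0={"side":(200,135),"scene":(215,160)}[n]; return x0+(X+.5)/4-.5, y0+(Y+.5)/4-.5
pts={"side":dict(A=(106,170,.07),B=(281,132,.07),C=(452,455,.07),D=(240,500,.07),
 o1=(118,57,.088),o2=(178,49,.088),l1=(190,242,.088),l2=(255,230,.088),t1=(245,401,.088),t2=(321,387,.088)),
"scene":dict(A=(66,145,.07),B=(233,108,.07),C=(443,332,.07),D=(242,388,.07),
 o1=(69,56,.088),o2=(126,46,.088),l1=(157,185,.088),l2=(217,170,.088),t1=(237,300,.088),t2=(306,285,.088))}
W={}
for n in pts:
    c=cam(n); print(n)
    W[n]={k:onz(c,*px(n,X,Y),z) for k,(X,Y,z) in pts[n].items()}
    for k,w in W[n].items(): print(k,(w*1000).round(1))
def ang(a,b): d=a-b; return np.arctan2(-d[0],d[1])
for n in W:
    w=W[n]; L=np.linalg.norm
    print(n,"block len",L(w["A"]-w["D"]),L(w["B"]-w["C"]),"wid",L(w["A"]-w["B"]),"board len",L(w["o1"]-w["t1"]),L(w["o2"]-w["t2"]),"wid",L(w["t1"]-w["t2"]))
    print(" block yaw",ang(w["A"],w["D"]),ang(w["B"],w["C"]),"board yaw",ang(w["o1"],w["t1"]),ang(w["o2"],w["t2"]),"line-tail",L(w["l1"]-w["t1"]),L(w["l2"]-w["t2"]))
E
python3 meas.py
```

```text
side
A [519.2  88.5  70. ]
B [654.   61.5  70. ]
C [ 579.3 -251.2   70. ]
D [ 447.6 -215.1   70. ]
o1 [580.4 182.1  88. ]
o2 [625.9 168.   88. ]
l1 [524.7 -23.4  88. ]
l2 [569.7 -35.4  88. ]
t1 [ 482.6 -163.2   88. ]
t2 [ 530.  -177.2   88. ]
scene
A [514.   86.2  70. ]
B [652.1  58.1  70. ]
C [ 578.8 -247.8   70. ]
D [ 444.7 -217.    70. ]
o1 [577.8 181.2  88. ]
o2 [625.8 169.1  88. ]
l1 [519.4 -25.4  88. ]
l2 [565.6 -33.9  88. ]
t1 [ 480.7 -165.5   88. ]
t2 [ 525.6 -178.4   88. ]
side block len 0.3119416614100531 0.3215232484393824 wid 0.13746172100874374 board len 0.35885901335109577 0.3582734234153189 wid 0.04943040039796224
 block yaw -0.23160790658997307 -0.23468970740756645 board yaw -0.2762244863551286 -0.2711578691511014 line-tail 0.14597593577891751 0.1472542655759878
scene block len 0.31100337057501226 0.31457778538653575 wid 0.14086916131008162 board len 0.36002061625747206 0.3617008854947038 wid 0.0466936109911291
 block yaw -0.22494747582858737 -0.23508402150554406 board yaw -0.2728967801010574 -0.2808273503126951 line-tail 0.14530352687246606 0.14997936368863227
```

Both views agree: board yaw is about -0.274, block yaw about -0.232, and the travel is about 109 mm. Next I'll move the wrist camera over the board.

```bash
python3 -m inch '[[-1,[-0.5,-0.4,-0.25],[0,0,0]],[-1,[-1,-0.82,-0.5],[0,0,0]],[-1,[-1,-0.82,-0.5],[0,0,0]]]'
python3 -m inch '[[-1,[-0.5,-0.4,0],[0,0,0]],[-1,[-1,-0.82,0],[0,0,0]],[-1,[-1,-0.82,0],[0,0,0]]]'
python3 -m inch '[[-1,[-0.5,-0.4,0],[0,0,0]],[-1,[-1,-0.82,0],[0,0,0]],[-1,[-1,-0.82,0],[0,0,0]]]'
python3 -m inch '[[-1,[-0.5,-0.4,0],[0,0,0]],[-1,[-1,-0.82,0],[0,0,0]],[-1,[-1,-0.82,0],[0,0,0]]]'
python3 -m inch '[[-1,[-0.5,-0.4,0],[0,0,0.03]],[-1,[-1,-0.82,0],[0,0,0.06]],[-1,[-1,-0.82,0],[0,0,0.1]],[-1,[-1,-0.82,0],[0,0,0.15]],[-1,[-1,-0.82,0],[0,0,0.2]],[-1,[-1,-0.82,0],[0,0,0.2317]],[-1,[-1,-0.82,0],[0,0,0.2317]],[-1,[-1,-0.82,0],[0,0,0.2317]],[-1,[-1,-0.82,0],[0,0,0.2317]],[-1,[-1,-0.82,0],[0,0,0.2317]],[-1,[-1,-0.82,0],[0,0,0.2317]],[-1,[-1,-0.82,0],[0,0,0.2317]]]'
python3 - <<'E'
from h import *
s=sense();print(s["t"],s["tcp_pos"],s["q"].round(2),R.from_quat(s["tool_rot"]).as_matrix().round(3).tolist(),s["force"])
c=cam("wrist");np.save("pics/w1c.npy",np.hstack([c[0],c[1],c[2][:,None]]))
p,d=snapshot("wrist"); cv2.imwrite("pics/w1.png",p);np.save("pics/w1.npy",d)
E
```

```text
t: 0.45
tcp_pos: [0.2988, 0.4627, 0.2448]
tool_rot: [0.193, 0.981, -0.001, 0.0]
force: [0.0, -0.2, 0.2]
finger_gap: 1.002
t: 0.75
tcp_pos: [0.3606, 0.3479, 0.2445]
tool_rot: [0.194, 0.981, -0.001, 0.0]
force: [-0.6, 0.7, 0.2]
finger_gap: 0.998
t: 1.05
tcp_pos: [0.4224, 0.2342, 0.2445]
tool_rot: [0.194, 0.981, -0.0, 0.0]
force: [0.1, 1.0, -0.5]
finger_gap: 1.003
t: 1.35
tcp_pos: [0.4842, 0.1202, 0.2445]
tool_rot: [0.194, 0.981, -0.0, 0.0]
force: [0.6, 0.1, 0.3]
finger_gap: 0.999
t: 2.55
tcp_pos: [0.544, 0.0094, 0.2443]
tool_rot: [0.796, 0.605, -0.0, -0.0]
force: [0.3, -0.1, -0.2]
finger_gap: 0.998
2.55 [0.54397293 0.0094448  0.24432742] [-0.19  0.36  1.58 -0.    1.21  0.08] [[0.268, 0.963, -0.0], [0.963, -0.268, 0.0], [-0.0, -0.0, -1.0]] [ 0.30469767 -0.12330769 -0.21682534]
```

View pics/w1.png

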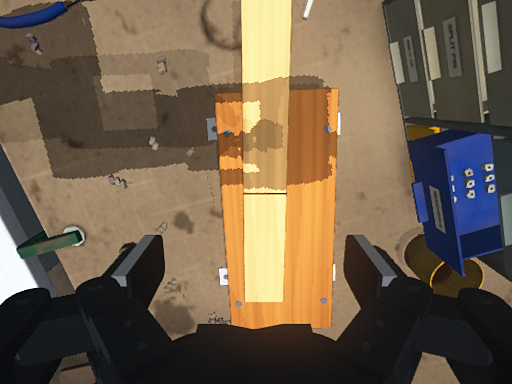

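The wrist view shows the line at row 193 (columns 244 to 286), the block end at about (215,95) to (338,88), and the board tail at row 302. I'll zoom in to refine these.

```bash
python3 - <<'E'
import cv2
p=cv2.imread("pics/w1.png")
cv2.imwrite("pics/w1z.png",cv2.resize(p[75:215,205:350],None,fx=4,fy=4,interpolation=cv2.INTER_CUBIC))
cv2.imwrite("pics/w1y.png",cv2.resize(p[190:335,205:350],None,fx=4,fy=4,interpolation=cv2.INTER_CUBIC))
E
```

```text
(no output)
```

View pics/w1z.png

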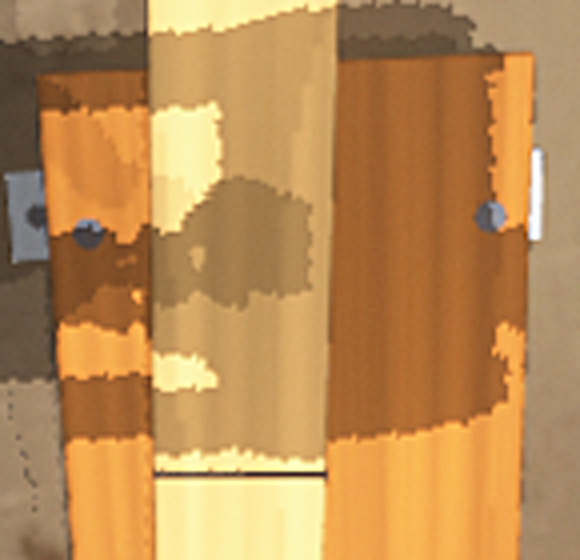

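View pics/w1y.png

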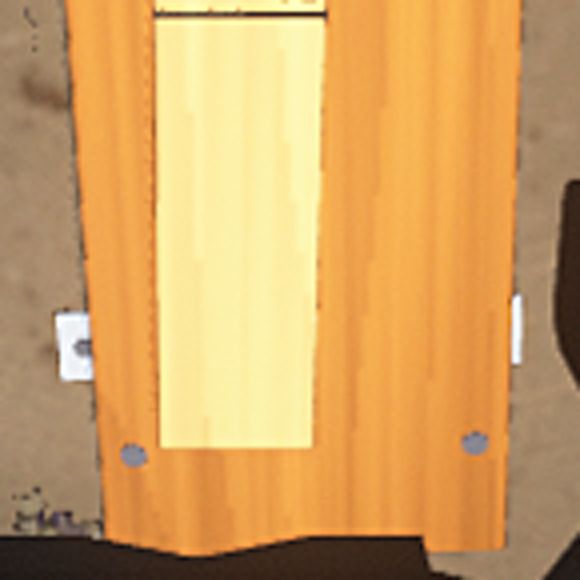

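```bash
python3 - <<'E'
from h import *
m=np.load("pics/w1c.npy"); c=(m[:,:3],m[:,3:6],m[:,6])
P=lambda X,Y,z,y0=75:onz(c,205+(X+.5)/4-.5,y0+(Y+.5)/4-.5,z)
A=P(38,73,.07);B=P(536,52,.07);D=P(104,540,.07,190);C=P(506,550,.07,190)
l1=P(154,473,.088);l2=P(327,474,.088);t1=P(160,448,.088,190);t2=P(313,447,.088,190)
o1=P(148,2,.088);o2=P(338,2,.088)
for k in "A B C D l1 l2 t1 t2".split(): print(k,(eval(k)*1000).round(1))
f=lambda a,b:np.arctan2(-(a-b)[0],(a-b)[1])
e=lambda a,b:np.arctan2((b-a)[1],(b-a)[0])
print("block",f(A,D),f(B,C),"edge",e(A,B),np.linalg.norm(B-A))
print("board",f(o1,t1),f(o2,t2),"line",e(l1,l2),"tail",e(t1,t2))
th=f(o1,t1)/2+f(o2,t2)/2; n=.5*(A+B);tb=-.234
l=(l1+l2)/2;t=(t1+t2)/2
for yaw in (-.22,-.234,):
    d=np.array([-np.sin(yaw),np.cos(yaw)]); print("travel",yaw,d@(n-l)[:2],"perp",np.array([d[1],-d[0]])@(l-n)[:2])
bd=np.array([-np.sin(th),np.cos(th)]); print("line-tail",np.linalg.norm(l-t),"tail",t, "grasp32",t[:2]+bd*.032)
s=sense();Rm=R.from_quat(s["tool_rot"]).as_matrix()
g=np.r_[t[:2]+bd*.032,.073]; print("shift/0.1 tool axes",Rm.T@(g-s["tcp_pos"])*10, "tool y yaw",np.arctan2(Rm[1,1],Rm[0,1]))
E
```

```text
A [521.3  95.8  70. ]
B [656.1  64.2  70. ]
C [ 584.5 -246.3   70. ]
D [ 450.5 -204.8   70. ]
l1 [522.4 -19.8  88. ]
l2 [570.5 -33.4  88. ]
t1 [ 483.7 -161.3   88. ]
t2 [ 531.3 -174.1   88. ]
block -0.2315402604316731 -0.22669857649791525 edge -0.230013301750363 0.13845759542037306
board -0.2671406362705601 -0.26772866825295466 line -0.2764004857095246 tail -0.2628771123727172
travel -0.22 0.11322885076468744 perp -0.017988590017404816
travel -0.234 0.11346958655209542 perp -0.01640167503649131
line-tail 0.14639626068977346 tail [ 0.50751609 -0.16772002  0.088     ] grasp32 [ 0.51597235 -0.13685756]
shift/0.1 tool axes [-1.48445312  0.12377853  1.71351794] tool y yaw -0.2718995456623585
```

```bash
python3 -m inch '[[-1,[-0.5,0.06,0.1],[0,0,0]],[-1,[-1,0.12,0.3],[0,0,0]],[-1,[-1,0.12,0.5],[0,0,0]]]'
python3 -m inch '[[-0.7,[-0.4,0,0.3],[0,0,0]],[-0.7,[-0.48,0,0.6],[0,0,0]],[-0.7,[-0.48,0,0.7],[0,0,0]],[-0.7,[-0.48,0,0.7],[0,0,0]]]' 40
python3 - <<'E'
from h import *
s=sense();print(s["t"],s["tcp_pos"],s["force"])
p,d=snapshot("wrist"); cv2.imwrite("pics/w2.png",p)
E
```

```text
t: 2.9
tcp_pos: [0.5294, -0.0948, 0.1949]
tool_rot: [0.798, 0.603, 0.0, 0.002]
force: [0.2, -0.8, 0.5]
finger_gap: 1.003
t: 3.3
tcp_pos: [0.5146, -0.1357, 0.1232]
tool_rot: [0.797, 0.604, -0.001, -0.002]
force: [-0.1, 0.5, 0.7]
finger_gap: 0.849
3.3 [ 0.51460088 -0.13565582  0.12319626] [-0.1414906   0.52678599  0.68074704]
```

View pics/w2.png

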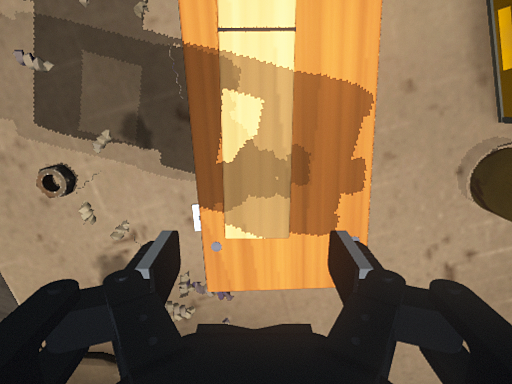

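The gripper is centred over the board, with the board tail at about (257,238) and the fingers at columns 178 and 330. Now I'll descend, watching the force, and close.

```bash
python3 -m inch '[[-0.7,[0,0,0.25],[0,0,0]],[-0.7,[0,0,0.4],[0,0,0]],[-0.7,[0,0,0.5],[0,0,0]],[-0.7,[0,0,0.5],[0,0,0]]]' 40
python3 -m inch '[[0,[0,0,0],[0,0,0]],[0.5,[0,0,0],[0,0,0]],[1,[0,0,0],[0,0,0]],[1,[0,0,0],[0,0,0]],[1,[0,0,0],[0,0,0]],[1,[0,0,0],[0,0,0]]]' 40
python3 - <<'E'
from h import *
s=sense();print(s["t"],s["tcp_pos"],s["force"])
for n in ["side","wrist"]:
    p,d=snapshot(n); cv2.imwrite(f"pics/{n}3.png",p if n=="wrist" else cv2.resize(p[100:300,170:340],None,fx=3,fy=3,interpolation=cv2.INTER_CUBIC))
E
```

```text
t: 3.75
tcp_pos: [0.516, -0.1356, 0.0746]
tool_rot: [0.797, 0.605, 0.0, -0.0]
force: [-0.1, 0.9, 0.3]
finger_gap: 0.85
t: 4.35
tcp_pos: [0.5157, -0.1364, 0.0746]
tool_rot: [0.797, 0.604, 0.0, 0.0]
force: [-0.5, -0.1, -0.2]
finger_gap: 0.001
4.35 [ 0.51569347 -0.13639599  0.07463324] [-0.51473689 -0.0535592  -0.23383051]
```

View pics/wrist3.png

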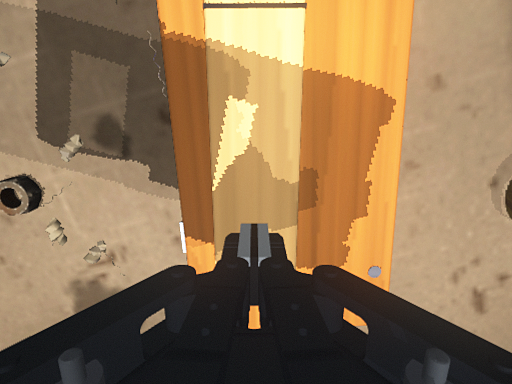

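View pics/side3.png

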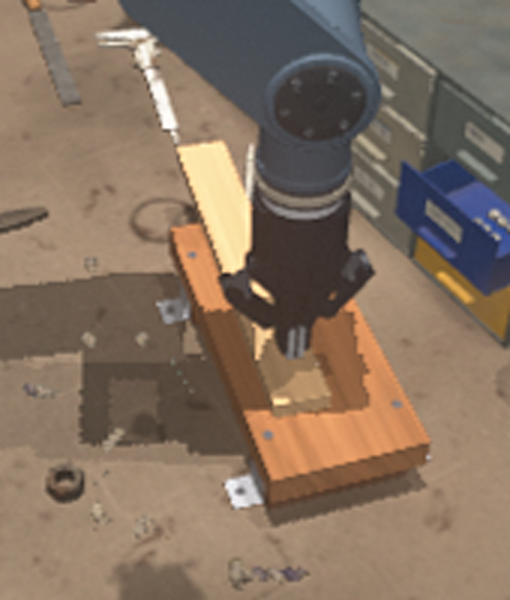

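The fingers shut completely, with the tips at about (255,230), above the board, and no force was felt. I need to find the real tip height.

```bash
python3 - <<'E'
from h import *
import station; print(station.tcp_to_grasp)
s=sense();c=cam("wrist");p,d=snapshot("wrist");Rm=R.from_quat(s["tool_rot"]).as_matrix()
K,Rc,o=c; print(s["t"],"cam in tool",Rm.T@(o-s["tcp_pos"]))
def pt(u,v):
    return o+Rc@np.linalg.inv(K)@np.array([u,v,1.])*d[v,u]
for u,v in [(245,226),(265,226),(245,240),(265,240),(245,258),(265,258),(255,210),(230,205),(285,200),(255,60),(350,255),(450,300),(255,318)]:
    w=pt(u,v); print((u,v),round(float(d[v,u]),4),(w*1000).round(1),(Rm.T@(w-s["tcp_pos"])*1000).round(1))
E
```

```text
0.0187
4.45 cam in tool [ 0.0693504  -0.00097004 -0.1790013 ]
(245, 226) 0.147 [ 513.7 -124.8  117.4] [ 10.6  -5.  -42.9]
(265, 226) 0.1461 [ 523.1 -127.   118.2] [ 11.    4.6 -43.7]
(245, 240) 0.1314 [ 514.2 -124.5  133.5] [ 11.   -4.6 -59. ]
(265, 240) 0.1316 [ 522.6 -126.9  133.4] [ 10.9   4.1 -58.8]
(245, 258) 0.1169 [ 514.5 -124.8  148.7] [ 10.8  -4.2 -74.2]
(265, 258) 0.1144 [ 522.2 -125.7  150.9] [ 12.1   3.4 -76.4]
(255, 210) 0.1759 [ 517.8 -128.6   88.1] [  8.   -0.  -13.6]
(230, 205) 0.1745 [ 504.8 -121.6   88.6] [ 11.2 -14.4 -14.1]
(285, 200) 0.1746 [ 536.  -127.5   87.8] [ 14.   17.2 -13.3]
(255, 60) 0.155 [539.5 -50.5  86.8] [ 89.1  -0.2 -12.2]
(350, 255) 0.2036 [ 569.  -183.2   70.3] [-30.7  64.    4.2]
(450, 300) 0.2959 [ 6.677e+02 -3.018e+02 -6.000e-01] [-118.1  191.1   75.1]
(255, 318) 0.217 [ 494.1 -214.2   70.6] [-80.7   0.3   4. ]
```

```bash
python3 - <<'E'
from h import *
s=sense();c=cam("wrist");p,d=snapshot("wrist");Rm=R.from_quat(s["tool_rot"]).as_matrix()
K,Rc,o=c
def pt(u,v): return o+Rc@np.linalg.inv(K)@np.array([u,v,1.])*d[v,u]
print(s["t"],s["force"],s["finger_gap"],s["tcp_pos"])
for v in range(214,234,2):
    print(v,[(Rm.T@(pt(u,v)-s["tcp_pos"])*1000).round(0).tolist() for u in (240,247,262,269)])
n="side";c2=cam(n);p2,d2=snapshot(n)
print("tcp px",proj(c2,s["tcp_pos"]),"tcp+40",proj(c2,s["tcp_pos"]+[0,0,.04]))
cv2.imwrite("pics/side4.png",cv2.resize(p2[180:260,230:310],None,fx=7,fy=7,interpolation=cv2.INTER_CUBIC))
E
```

```text
4.5 [ 0.0825718   0.40367221 -0.76214335] -0.0031882568043669238 [ 0.5156519  -0.13635535  0.07448696]
214 [[6.0, -9.0, -14.0], [5.0, -5.0, -13.0], [5.0, 4.0, -13.0], [5.0, 8.0, -13.0]]
216 [[4.0, -9.0, -13.0], [4.0, -5.0, -13.0], [4.0, 4.0, -13.0], [5.0, 8.0, -14.0]]
218 [[3.0, -9.0, -14.0], [3.0, -5.0, -13.0], [3.0, 4.0, -13.0], [3.0, 8.0, -13.0]]
220 [[2.0, -9.0, -14.0], [1.0, -5.0, -13.0], [1.0, 4.0, -12.0], [2.0, 8.0, -14.0]]
222 [[0.0, -9.0, -13.0], [1.0, -5.0, -14.0], [0.0, 4.0, -13.0], [0.0, 8.0, -13.0]]
224 [[-1.0, -9.0, -13.0], [11.0, -4.0, -42.0], [11.0, 3.0, -42.0], [-1.0, 8.0, -14.0]]
226 [[11.0, -7.0, -45.0], [11.0, -4.0, -44.0], [11.0, 3.0, -43.0], [-2.0, 8.0, -15.0]]
228 [[11.0, -7.0, -46.0], [11.0, -4.0, -45.0], [12.0, 3.0, -47.0], [-4.0, 8.0, -12.0]]
230 [[11.0, -7.0, -49.0], [11.0, -4.0, -49.0], [11.0, 3.0, -49.0], [-4.0, 8.0, -14.0]]
232 [[11.0, -7.0, -52.0], [11.0, -4.0, -50.0], [11.0, 3.0, -51.0], [-6.0, 8.0, -13.0]]
tcp px [266.13930157 226.52491095] tcp+40 [266.79592451 215.87651809]
```

View pics/side4.png

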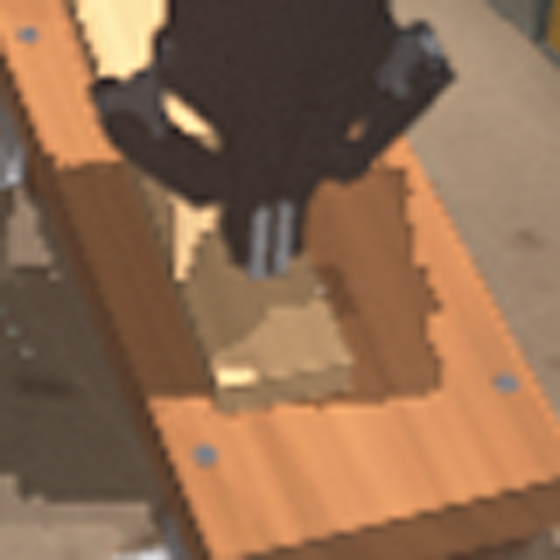

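The tips really end about 40 mm behind the reported TCP; the wrist depth shows this directly and the side view roughly agrees. So they're still above the board. I'll open partway here and measure the tip height again.

```bash
python3 -m inch '[[0,[0,0,0],[0,0,0]],[-0.6,[0,0,0],[0,0,0]],[-0.6,[0,0,0],[0,0,0]],[-0.6,[0,0,0],[0,0,0]]]' 40
python3 - <<'E'
from h import *
s=sense();c=cam("wrist");p,d=snapshot("wrist");Rm=R.from_quat(s["tool_rot"]).as_matrix()
K,Rc,o=c
v,u=np.mgrid[0:384,0:512]
P=np.einsum('ij,jhw->hwi',Rc@np.linalg.inv(K),np.stack([u,v,np.ones_like(u)]))*d[...,None]+o
T=(P-s["tcp_pos"])@Rm*1000
m=(d>0)&(abs(T[...,0])<16)&(T[...,2]<-20)&(T[...,2]>-75)&(abs(T[...,1])<65)
for sg in (-1,1):
    q=T[m&(sg*T[...,1]>0)]; q=q[np.argsort(-q[:,2])]; print(len(q),q[:12].round(1).tolist())
    print("inner y near tip",(sg*q[:200,1]).min(), (sg*q[:200,1]).max())
b=(abs(T[...,0]-60)<3)&(abs(T[...,2]+13)<3); print("board y at x=60",T[b][:,1].min(),T[b][:,1].max())
b=(abs(T[...,0]-20)<3)&(abs(T[...,2]+13)<3); print("board y at x=20",T[b][:,1].min(),T[b][:,1].max())
cv2.imwrite("pics/w5.png",p)
E
```

```text
t: 5.0
tcp_pos: [0.5157, -0.1363, 0.0745]
tool_rot: [0.797, 0.604, -0.0, -0.0]
force: [0.2, 0.5, 0.6]
finger_gap: 0.681
1568 [[-6.3, -30.1, -40.6], [2.2, -30.1, -40.9], [-7.2, -30.0, -41.1], [-8.8, -30.1, -41.1], [-5.3, -29.9, -41.4], [3.0, -30.0, -41.4], [3.6, -29.9, -41.5], [4.2, -29.9, -41.6], [-7.3, -29.9, -41.7], [-9.0, -30.0, -41.8], [-6.1, -29.8, -42.0], [2.2, -29.9, -42.1]]
inner y near tip 29.66102613572426 41.637357212371896
1565 [[3.2, 28.3, -40.6], [3.9, 28.2, -40.9], [-5.5, 28.2, -41.0], [-8.0, 28.2, -41.4], [-5.8, 28.1, -41.5], [-9.1, 28.3, -41.6], [0.9, 28.2, -41.6], [-6.2, 28.1, -41.6], [2.1, 28.2, -41.6], [-8.5, 28.2, -41.6], [2.7, 28.1, -41.7], [-6.7, 28.1, -41.7]]
inner y near tip 27.82020339867736 39.624734605243496
board y at x=60 -25.392398380384627 24.7090563813338
board y at x=20 -24.786155594863306 24.762725655507744
```

View pics/w5.png

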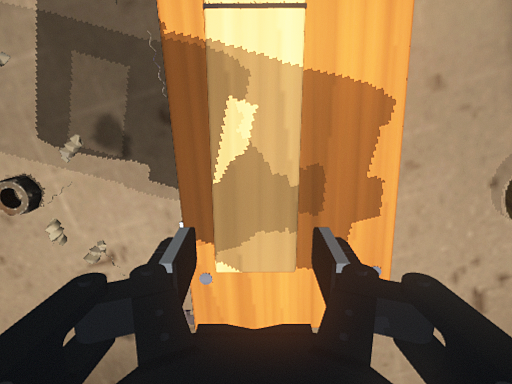

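The open pads are 58 mm apart with tips at z≈0.115, and the board (±25 mm) is centred between them. I'll descend 40 mm and close.

```bash
python3 -m inch '[[-0.65,[0,0,0.15],[0,0,0]],[-0.65,[0,0,0.3],[0,0,0]],[-0.65,[0,0,0.4],[0,0,0]],[-0.65,[0,0,0.4],[0,0,0]]]' 40
python3 -m inch '[[0,[0,0,0],[0,0,0]],[0.5,[0,0,0],[0,0,0]],[1,[0,0,0],[0,0,0]],[1,[0,0,0],[0,0,0]],[1,[0,0,0],[0,0,0]]]' 40
python3 - <<'E'
from h import *
s=sense();print(s["t"],s["tcp_pos"],s["force"],s["ft_torque"])
c=cam("wrist");np.save("pics/w6c.npy",np.hstack([c[0],c[1],c[2][:,None]]))
p,d=snapshot("wrist"); cv2.imwrite("pics/w6.png",p)
E
```

```text
t: 5.45
tcp_pos: [0.5147, -0.1359, 0.0333]
tool_rot: [0.797, 0.604, -0.001, -0.001]
force: [-0.5, 0.0, 0.3]
finger_gap: 0.823
t: 5.95
tcp_pos: [0.5161, -0.1365, 0.0351]
tool_rot: [0.797, 0.604, 0.0, 0.001]
force: [0.1, -0.3, 4.4]
finger_gap: 0.573
5.95 [ 0.51610425 -0.13654744  0.03514032] [ 0.10985427 -0.31645613  4.39477562] [0.01534096 0.14090498 0.0446304 ]
```

View pics/w6.png

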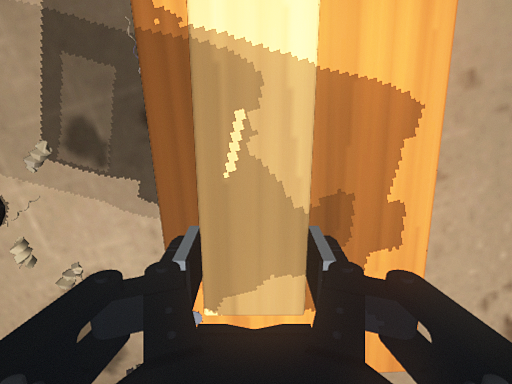

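The board is gripped (gap 0.573, about 49 mm). Next I'll square it and slide it 100 mm along the block axis.

```bash
python3 -m inch '[[1,[0,0,0],[0,0,-0.003]],[1,[0,0,0],[0,0,-0.0067]],[1,[0.03,0,0],[0,0,-0.0067]],[1,[0.1,0,0],[0,0,-0.0067]],[1,[0.2,-0.01,0],[0,0,-0.0067]],[1,[0.3,-0.01,0],[0,0,-0.0067]],[1,[0.4,-0.02,0],[0,0,-0.0067]],[1,[0.5,-0.02,0],[0,0,-0.0067]],[1,[0.6,-0.02,0],[0,0,-0.0067]],[1,[0.7,-0.03,0],[0,0,-0.0067]],[1,[0.8,-0.03,0],[0,0,-0.0067]],[1,[0.9,-0.04,0],[0,0,-0.0067]],[1,[0.97,-0.04,0],[0,0,-0.0067]],[1,[1,-0.04,0],[0,0,-0.0067]],[1,[1,-0.04,0],[0,0,-0.0067]]]' 50
cat > look.py <<'E'
import sys
from h import *
k=sys.argv[1]
s=sense();Rm=R.from_quat(s["tool_rot"]).as_matrix();print(s["t"],s["tcp_pos"],s["force"],s["finger_gap"],"yaw",np.arctan2(Rm[1,1],Rm[0,1]))
c=cam("wrist");np.save(f"pics/w{k}c.npy",np.hstack([c[0],c[1],c[2][:,None]]))
p,d=snapshot("wrist"); cv2.imwrite(f"pics/w{k}.png",p)
p,d=snapshot("side"); cv2.imwrite(f"pics/s{k}.png",p);cv2.imwrite(f"pics/s{k}z.png",cv2.resize(p[110:260,200:330],None,fx=4,fy=4,interpolation=cv2.INTER_CUBIC))
E
python3 look.py 7
```

```text
t: 7.5
tcp_pos: [0.5394, -0.0401, 0.0352]
tool_rot: [0.783, 0.622, -0.0, 0.001]
force: [-1.0, -3.7, 6.7]
finger_gap: 0.572
7.5 [ 0.53935074 -0.04008838  0.03518101] [-1.02969623 -3.65842857  6.70381465] 0.5719974510590925 yaw -0.22810619659553508
```

View pics/w7.png

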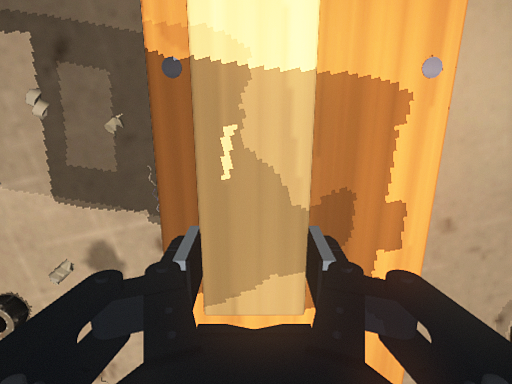

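View pics/s7z.png

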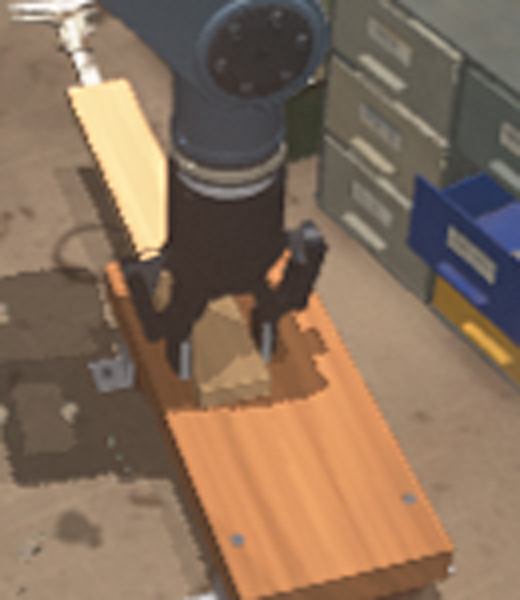

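The wrist view shows the tail at row 315, the same as before, so the grip hasn't slipped. The end screws are at (172,67) and (432,67). I'll use them to locate the block edge, which is out of view here.

```bash
python3 - <<'E'
from h import *
L=lambda k:(lambda m:(m[:,:3],m[:,3:6],m[:,6]))(np.load(f"pics/w{k}c.npy"))
c1,c7,c6=L(1),L(7),L(6)
def cen(k,u0,v0,r=14):
    p=cv2.imread(f"pics/w{k}.png").astype(int); q=p[v0-r:v0+r,u0-r:u0+r]; m=(q[...,0]>q[...,2]-10)&(q[...,0]>q[...,1]-12)
    n,lab,st,ce=cv2.connectedComponentsWithStats(m.astype(np.uint8)); i=1+np.argmax(st[1:,4]); return ce[i]+[u0-r,v0-r],st[i,4]
P=lambda X,Y,z:onz(c1,205+(X+.5)/4-.5,75+(Y+.5)/4-.5,z)
A=P(38,73,.07);B=P(536,52,.07)
a=cen(1,227,133,8);b=cen(1,327,129,8);a7=cen(7,172,67);b7=cen(7,432,67);print(a,b,a7,b7)
S=[onz(c1,*a[0],.07),onz(c1,*b[0],.07)];S7=[onz(c7,*a7[0],.07),onz(c7,*b7[0],.07)]
d=np.array([.228,.974,0])
print(np.array(S)*1e3,np.array(S7)*1e3)
print("edge-screw",((A+B)/2-sum(S)/2)@d,"yaw screws",[np.arctan2((q[1]-q[0])[1],(q[1]-q[0])[0]) for q in(S,S7)], np.arctan2((B-A)[1],(B-A)[0]))
print("edge7 y along d",sum(S7)/2@d+((A+B)/2-sum(S)/2)@d,"edge1",(A+B)/2@d)
E
python3 - <<'E'
import cv2
p=cv2.imread("pics/w7.png"); cv2.imwrite("pics/w7z.png",cv2.resize(p[220:330,160:350],None,fx=4,fy=4,interpolation=cv2.INTER_CUBIC))
from h import *
p,d=snapshot("scene"); cv2.imwrite("pics/c7z.png",cv2.resize(p[150:260,205:335],None,fx=5,fy=5,interpolation=cv2.INTER_CUBIC))
E
```

```text
(array([226.625 , 132.5625]), np.int32(32)) (array([327.32352941, 128.58823529]), np.int32(34)) (array([171.22508039,  66.8488746 ]), np.int32(311)) (array([431.98251748,  66.91958042]), np.int32(286))
[[522.01710144  50.13418225  70.        ]
 [634.93311155  23.54338496  70.        ]] [[521.66069804  49.9077522   70.        ]
 [634.6287786   23.83405095  70.        ]]
edge-screw 0.04435231486037462 yaw screws [np.float64(-0.2312779947428963), np.float64(-0.22683367753975942)] -0.230013301750363
edge7 y along d 0.2120815733314021 edge1 0.21212561437198746
```

View pics/w7z.png

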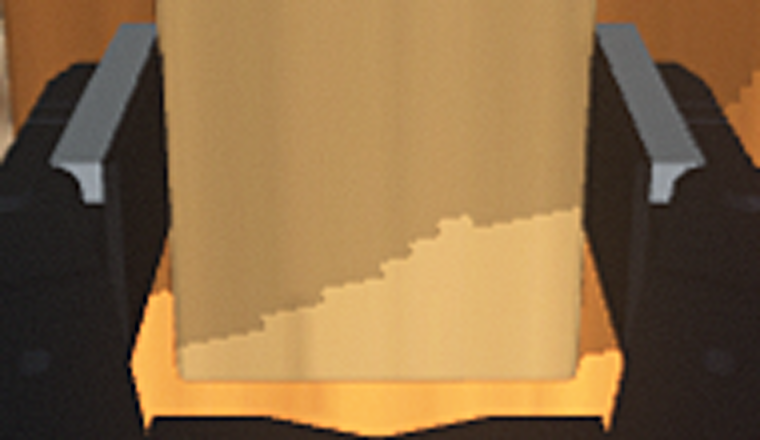

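View pics/c7z.png

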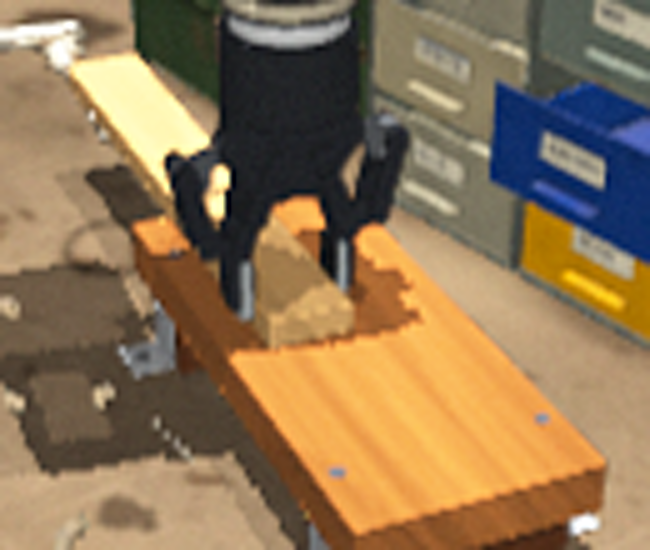

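```bash
python3 - <<'E'
from h import *
m=np.load("pics/w7c.npy");c=(m[:,:3],m[:,3:6],m[:,6])
q=lambda X,Y:onz(c,160+(X+.5)/4-.5,220+(Y+.5)/4-.5,.088)
t1,t2=q(183,380),q(576,380); f=lambda a,b:np.arctan2(-(a-b)[0],(a-b)[1])
# board side edges in w7 by colour transitions: read top
l,r=onz(c,188,0,.088),onz(c,319,0,.088); print("wid",np.linalg.norm(t1-t2),np.linalg.norm(l-r),"yaws",f(l,t1),f(r,t2),np.arctan2((t2-t1)[1],(t2-t1)[0]))
d=np.array([.228,.974,0]);t=(t1+t2)/2
print("tail",t,"remaining",.2121-(t@d+.1464))
c1=np.load("pics/w1c.npy");c1=(c1[:,:3],c1[:,3:6],c1[:,6])
E
```

```text
wid 0.04837619131749056 0.04819695685786034 yaws -0.22409635997781743 -0.22279160067722348 -0.228505945988582
tail [ 0.5316695  -0.07121846  0.088     ] remaining 0.013846135213034183
```

```bash
python3 -m inch '[[1,[0.03,0,0],[0,0,0]],[1,[0.08,0,0],[0,0,0]],[1,[0.12,0,0],[0,0,0]],[1,[0.14,0,0],[0,0,0]],[1,[0.14,0,0],[0,0,0]],[1,[0.14,0,0],[0,0,0]]]' 60
python3 look.py 8
python3 - <<'E'
from h import *
s=sense();print("remaining by tcp",.0979-s["tcp_pos"]@np.array([.228,.974,0]))
p,d=snapshot("scene"); cv2.imwrite("pics/c8z.png",cv2.resize(p[140:250,205:335],None,fx=5,fy=5,interpolation=cv2.INTER_CUBIC))
p=cv2.imread("pics/w8.png"); cv2.imwrite("pics/w8z.png",cv2.resize(p[220:330,160:350],None,fx=4,fy=4,interpolation=cv2.INTER_CUBIC))
E
```

```text
t: 8.25
tcp_pos: [0.5425, -0.027, 0.0352]
tool_rot: [0.783, 0.622, -0.001, 0.001]
force: [-1.3, -5.4, 7.8]
finger_gap: 0.569
8.25 [ 0.54250833 -0.02702286  0.03523773] [-1.28193947 -5.4115067   7.76856936] 0.5687125769435397 yaw -0.22825443637721093
remaining by tcp 0.0005176740795091173
```

View pics/w8.png

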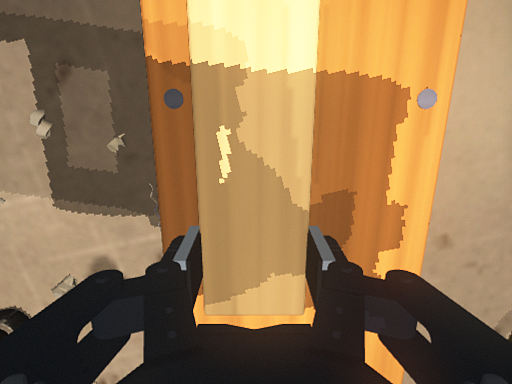

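View pics/w8z.png

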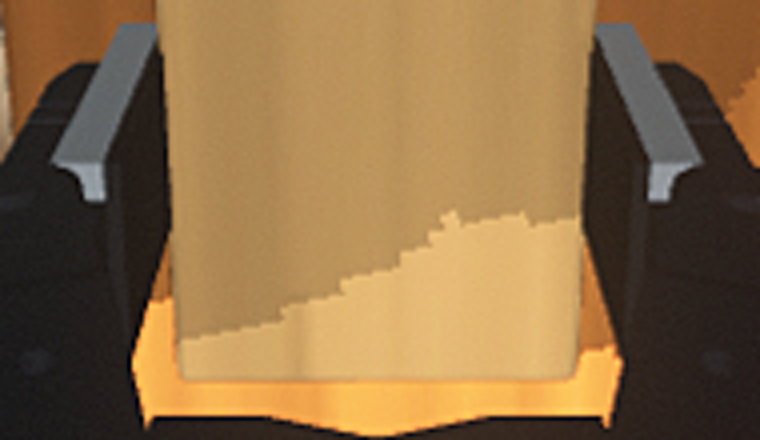

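View pics/c8z.png

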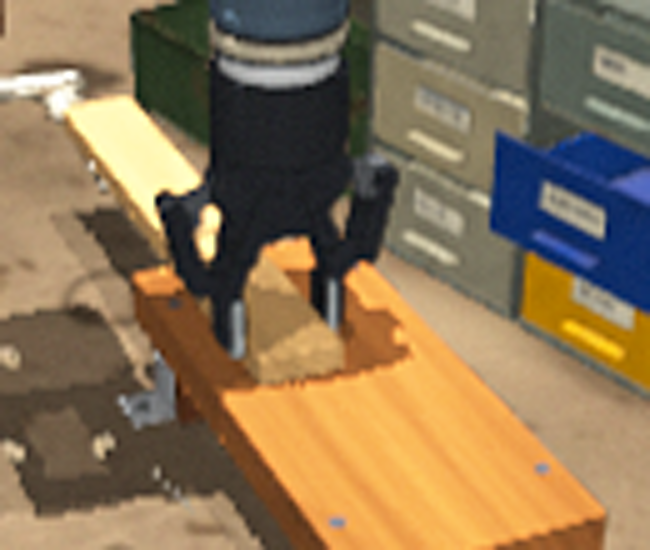

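View pics/s8z.png

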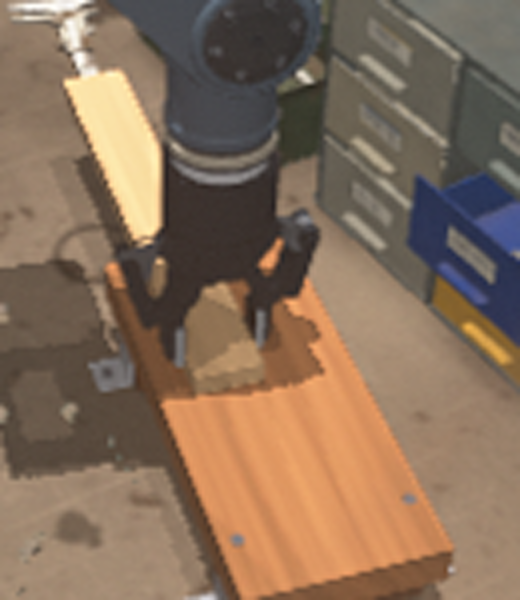

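```bash
python3 - <<'E'
from h import *
cs,cc=cam("side"),cam("scene"); d=np.array([.228,.974,0]);x=np.array([.974,-.228,0])
ps=lambda X,Y:(200+(X+.5)/4-.5,110+(Y+.5)/4-.5); pc=lambda X,Y:(205+(X+.5)/5-.5,140+(Y+.5)/5-.5)
for a,b in [((65,83),(67,115)),((124,69),(134,98))]:
    w=onz(cs,*ps(*a),.088);v=onz(cc,*pc(*b),.088)
    Ps,Pc=[c[0]@np.hstack([c[1].T,-(c[1].T@c[2])[:,None]]) for c in (cs,cc)]
    h=cv2.triangulatePoints(Ps,Pc,np.array(ps(*a)).reshape(2,1),np.array(pc(*b)).reshape(2,1)); h=(h[:3]/h[3]).ravel()
    print(w.round(4),v.round(4),"d",w@d-.2121,v@d-.2121,"tri",h.round(4),h@d-.2121)
m=np.load("pics/w8c.npy");c=(m[:,:3],m[:,3:6],m[:,6])
q=lambda X,Y:onz(c,160+(X+.5)/4-.5,220+(Y+.5)/4-.5,.088)
t=(q(183,380)+q(576,380))/2; print("rem by tail",.2121-(t@d+.1464), "by 213.6 outer expected d=0.2136")
# block edge self-check screws
S=(onz(c,173.5,98.5,.07)+onz(c,427,98.5,.07))/2; print("edge via screws",S@d+.04435)
E
```

```text
[0.5899 0.2899 0.088 ] [0.5847 0.2818 0.088 ] d 0.20478316748710784 0.19571389049914956 tri [0.5975 0.3055 0.0758] 0.22164734292356214
[0.6414 0.2838 0.088 ] [0.6376 0.2787 0.088 ] d 0.21054436429406198 0.20467263020455156 tri [0.6469 0.294  0.08  ] 0.22174763577792883
rem by tail 0.00045759220993965566 by 213.6 outer expected d=0.2136
edge via screws 0.21202134005377665
```

Assuming it's level, the outer end appears a few mm low in the two side cameras. I'll check flatness by fitting planes to the depth.

```bash
cat > flat.py <<'E'
from h import *
d=np.array([.228,.974,0]);x=np.array([.974,-.228,0])
s=sense(); print(s["t"],s["tcp_pos"],s["force"],s["ft_torque"])
for n in ("wrist","side","scene"):
    c=cam(n);K,Rc,o=c;p,dep=snapshot(n)
    v,u=np.mgrid[0:384,0:512]
    P=np.einsum('ij,jhw->hwi',Rc@np.linalg.inv(K),np.stack([u,v,np.ones_like(u)]))*dep[...,None]+o
    Y=P@d-.2121;X=P@x-(np.array([.5887,.08,0])@x)
    for nm,zl,zh in (("board",.079,.1),("block",.06,.078)):
        for lo,hi in ((-.15,-.12),(-.1,-.07),(-.07,-.04),(-.04,-.005),(.02,.08),(.08,.14),(.14,.19),(.19,.22)):
            xm=(abs(X+.021)<.021) if nm=="board" else ((X>.012)&(X<.06))
            m=(dep>0)&xm&(Y>lo)&(Y<hi)&(P[...,2]>zl-.02*(lo>0))&(P[...,2]<zh)
            if m.sum()>15: print(n,nm,lo,hi,m.sum(),"z",round(float(np.median(P[m][:,2]))*1000,1),"Ymax",round(float(Y[m].max())*1000,1))
E
python3 flat.py
```

```text
8.4 [ 0.54251284 -0.02699229  0.03524454] [-0.94695057 -4.58598339  6.79868972] [-0.69862107  0.41242363  0.14534822]
wrist board -0.15 -0.12 4294 z 87.7 Ymax -120.0
wrist board -0.1 -0.07 6273 z 87.7 Ymax -70.0
wrist board -0.07 -0.04 7595 z 87.7 Ymax -40.1
wrist board -0.04 -0.005 9508 z 87.6 Ymax -9.2
wrist block -0.15 -0.12 1410 z 69.8 Ymax -120.0
wrist block -0.1 -0.07 5647 z 69.7 Ymax -70.0
wrist block -0.07 -0.04 6697 z 69.7 Ymax -40.1
wrist block -0.04 -0.005 9470 z 69.7 Ymax -5.0
side board -0.15 -0.12 138 z 86.9 Ymax -120.0
side board -0.1 -0.07 78 z 86.9 Ymax -70.6
side board 0.02 0.08 125 z 87.2 Ymax 79.2
side board 0.08 0.14 153 z 87.3 Ymax 139.4
side board 0.14 0.19 119 z 87.2 Ymax 188.4
side board 0.19 0.22 48 z 86.5 Ymax 212.3
side block -0.15 -0.12 131 z 69.2 Ymax -120.5
side block -0.1 -0.07 66 z 68.8 Ymax -71.5
side block -0.07 -0.04 20 z 69.6 Ymax -41.1
side block -0.04 -0.005 17 z 69.2 Ymax -15.2
scene board -0.15 -0.12 103 z 86.2 Ymax -120.4
scene board -0.1 -0.07 57 z 86.3 Ymax -71.1
scene board -0.07 -0.04 22 z 86.6 Ymax -41.0
scene board 0.02 0.08 44 z 86.0 Ymax 78.2
scene board 0.08 0.14 101 z 85.9 Ymax 139.2
scene board 0.14 0.19 78 z 85.8 Ymax 189.7
scene board 0.19 0.22 26 z 85.5 Ymax 213.0
scene block -0.15 -0.12 92 z 68.5 Ymax -120.4
scene block -0.1 -0.07 44 z 68.2 Ymax -70.5
scene block -0.07 -0.04 29 z 68.0 Ymax -41.5
scene block -0.04 -0.005 46 z 68.1 Ymax -6.7
```

The board is flat: z stays constant to under 1 mm along its length, and the outer end is at 212 to 213 mm (213.6 expected). I'll refine the edge and line offline from the first overhead view.

```bash
python3 - <<'E'
from h import *
m=np.load("pics/w1c.npy");c=(m[:,:3],m[:,3:6],m[:,6]);dep=np.load("pics/w1.npy");p=cv2.imread("pics/w1.png").astype(float)
E=[];Ln=[];Tl=[]
for u in list(range(220,240))+list(range(292,334)):
    col=dep[70:115,u]; j=np.where((col[:-1]-col[1:])>.04)[0]
    if len(j): E.append((u,70+j[-1]+.5))
E=np.array(E);k=np.polyfit(E[:,0],E[:,1],1);r=E[:,1]-np.polyval(k,E[:,0]);print(len(E),k,r.std())
for u in range(248,283):
    g=p[186:200,u].sum(1);w=np.clip(np.median(g)-60-g,0,None)
    if w.sum()>0: Ln.append((u,186+(w*np.arange(14)).sum()/w.sum()))
    b=p[290:315,u,0]; j=np.argmax(b[:-1]-b[1:]); Tl.append((u,290+j+.5))
Ln=np.array(Ln);Tl=np.array(Tl)
kl=np.polyfit(Ln[:,0],Ln[:,1],1);kt=np.polyfit(Tl[:,0],Tl[:,1],1);print(kl,kt,len(Ln),(Tl[:,1]-np.polyval(kt,Tl[:,0])).std())
f=lambda k,u,z:onz(c,u,np.polyval(k,u),z)
a,b=f(k,216,.0698),f(k,338,.0698);l1,l2=f(kl,244,.0878),f(kl,286,.0878);t1,t2=f(kt,245,.0878),f(kt,283,.0878)
an=lambda a,b:np.arctan2((b-a)[1],(b-a)[0])
d=np.array([.228,.974,0]);print("edge",(a+b)/2,(a+b)/2@d,an(a,b),"line",an(l1,l2),"tail",an(t1,t2),"line-tail",np.linalg.norm((l1+l2-t1-t2)/2),"line mid",(l1+l2)/2)
E
```

```text
62 [-4.21161631e-02  1.02840126e+02] 4.070939809970367
[6.68112257e-03 1.89185776e+02] [-2.92149311e-16  3.01500000e+02] 35 0.0
edge [0.58916771 0.07884089 0.0698    ] 0.21112126652101226 -0.2300314641404101 line -0.27732687772177866 tail -0.27049492356795773 line-tail 0.14895576483147882 line mid [ 0.54735973 -0.02434677  0.0878    ]
```

```bash
python3 - <<'E'
from h import *
m=np.load("pics/w1c.npy");c=(m[:,:3],m[:,3:6],m[:,6]);dep=np.load("pics/w1.npy");p=cv2.imread("pics/w1.png").astype(float)
E=[];Ln=[]
for u in list(range(220,240))+list(range(292,334)):
    col=dep[82:100,u]; j=np.where((col[:-1]-col[1:])>.04)[0]
    if len(j): E.append((u,82+j[-1]+.5))
E=np.array(E)
for _ in range(3):
    k=np.polyfit(E[:,0],E[:,1],1);r=E[:,1]-np.polyval(k,E[:,0]);E=E[abs(r)<max(1,2*r.std())]
print(len(E),k,r.std())
print(p[186:200,265].sum(1))
for u in range(248,283):
    g=p[191:197,u].sum(1);w=np.clip(550-g,0,None)
    if w.sum()>0: Ln.append((u,191+(w*np.arange(6)).sum()/w.sum()))
Ln=np.array(Ln);kl=np.polyfit(Ln[:,0],Ln[:,1],1);kt=[0,301.5]
f=lambda k,u,z:onz(c,u,np.polyval(k,u),z)
a,b=f(k,216,.0698),f(k,338,.0698);l1,l2=f(kl,244,.0878),f(kl,286,.0878);t1,t2=f(kt,245,.0878),f(kt,283,.0878)
an=lambda a,b:np.arctan2((b-a)[1],(b-a)[0])
d=np.array([.228,.974,0]);print("edge",(a+b)/2,(a+b)/2@d,an(a,b),"line",an(l1,l2),kl,"line-tail",np.linalg.norm((l1+l2-t1-t2)/2),"line mid",(l1+l2)/2,((a+b)/2-(l1+l2)/2)@d)
E
```

```text
61 [-4.52583529e-02  1.02794299e+02] 0.2840934199537627
[444. 426. 531. 666. 659. 664. 606. 252. 464. 683. 661. 657. 653. 653.]
edge [0.58939711 0.07978622 0.0698    ] 0.21209431554290736 -0.22706527365545418 line -0.2670594470629996 [-3.14814167e-03  1.94002523e+02] line-tail 0.146279712622848 line mid [ 0.54666683 -0.02693163  0.0878    ] 0.11368568804917495
```

```bash
python3 -m inch '[[1,[0.006,0,0],[0,0,0]],[1,[0.006,0,0],[0,0,0]],[1,[0.006,0,0],[0,0,0]],[1,[0.006,0,0],[0,0,0]]]' 60
python3 look.py 9; python3 flat.py | grep -E "^[0-9]|board 0.1|side board"
python3 - <<'E'
from h import *
s=sense();print("remaining by tcp",.0979-s["tcp_pos"]@np.array([.228,.974,0]))
p=cv2.imread("pics/w9.png"); cv2.imwrite("pics/w9z.png",cv2.resize(p[220:330,160:350],None,fx=4,fy=4,interpolation=cv2.INTER_CUBIC))
E
```

```text
t: 8.95
tcp_pos: [0.5426, -0.0268, 0.0353]
tool_rot: [0.783, 0.622, -0.001, 0.001]
force: [-1.9, -6.1, 7.0]
finger_gap: 0.568
8.95 [ 0.54256094 -0.02679222  0.03525491] [-1.85926932 -6.06667858  7.01270882] 0.5680043671900886 yaw -0.22818759831109534
9.05 [ 0.54259962 -0.02679719  0.03524872] [-1.08970594 -6.62443059  7.93320498] [-0.9133819   0.39872353  0.12492528]
side board -0.15 -0.12 137 z 86.7 Ymax -120.1
side board -0.1 -0.07 77 z 87.1 Ymax -70.3
side board 0.02 0.08 119 z 87.6 Ymax 79.6
side board 0.08 0.14 156 z 87.2 Ymax 139.8
side board 0.14 0.19 120 z 87.1 Ymax 189.8
side board 0.19 0.22 47 z 87.0 Ymax 211.6
scene board 0.14 0.19 75 z 85.8 Ymax 188.6
scene board 0.19 0.22 29 z 85.7 Ymax 209.8
remaining by tcp 0.00026523738042276424
```

View pics/w9z.png

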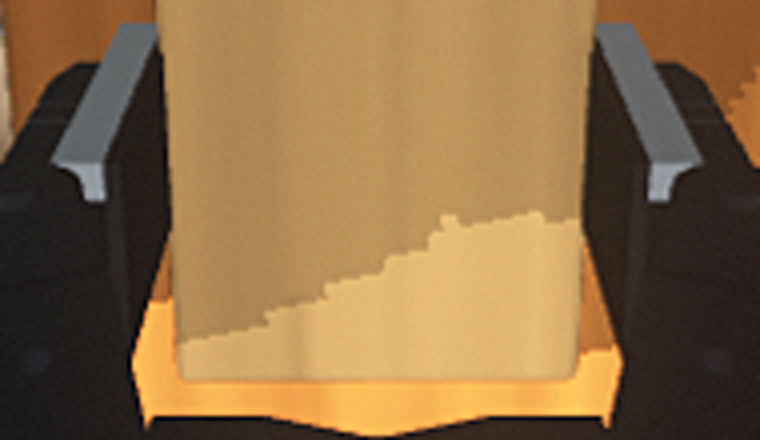

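The tail hasn't shifted in the grip and about 0.3 mm remains, well inside my measuring error. I'm handing in while still holding.

```bash
python3 -c "
from station import sign_off,sense
print(sign_off());s=sense();print(s['t'],s['force'],s['finger_gap'])"
```

```text
the job is handed in; nothing more can be done
None
the job is handed in; nothing more can be done
```

I gripped the board across its tail, about 115 mm back from the block's end. I turned it square and slid it about 113 mm along the block without lifting it. I handed in at about 9 s, still holding it with 60 N grip.

**Last checks**
- **Line position:** by arm position, the pencil line is about 0.3 mm short of the block's end edge. Just before the final 0.6 mm nudge, the board tail as seen by the wrist camera gave nearly the same figure as the arm (0.46 against 0.52 mm).
- **Squareness:** the board is within about 0.005 rad of square. My readings put the board at -0.223 to -0.229 rad and the edge at -0.227 to -0.230.
- **Flatness:** the board is level along its whole length to about 1 mm, and it did not slip in the grip.
- **Forces:** the last reading was about 8 N upward and 7 N sideways at the wrist, well under the limits.

**What disagreed or went wrong**
- **First grip attempt:** the fingers shut in the air above the board, because their tips end about 40 mm behind the reported tool point. I measured the real tip height and gripped on the second try, with nothing disturbed.
- **Outer end:** picking the board's outer corners in the side and scene pictures put it up to 18 mm short or 8 mm long. The depth readings put it 1 to 4 mm short.
- **Line and edge:** neither was in the wrist camera's view in the final pose, and the gripper hid them from the other two cameras. Their positions rest on the earlier overhead view, the screw heads and the tail, not on a direct look.

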